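# Refit the hotplate knob and hold it pressed

## Robot

A 6-joint arm with a two-finger parallel gripper is mounted at the origin on a cart in front of the work surface, level with it; the furniture and walls round the work are solid. World frame = base frame: x ahead of the robot, y to its left, z up, the work surface at z = 0. Lengths are in m, angles in rad, forces in N, time in s.
With the tool pointing down it reaches from about 0.425 to 0.925 m from the base axis. Payload 12.5 kg.
Tool frame: the origin (TCP) lies midway between the tips of the shut fingers; the grasp point (between the pads) lies 19 mm behind it (bot.grip_point_offset is the distance from the TCP to the grasp point, in m); x points along the fingers, y is the direction in which the jaws open and shut, and the axes are right-handed (so a half turn about x gives the same grasp; the last joint's range is limited). The gripper opens to 85 mm and grips with 20 to 120 N. Pads are 22 mm wide; open, the fingers measure 114 mm over their backs; the gripper's body (76 mm by 85 mm) begins 54 mm behind the grasp point. The pads swing forward as they close: fully open they stand 13 mm farther back than shut.
Start: joints at [1.063, 0.491, 1.559, -0, 1.092, -0.106], TCP at [0.244, 0.575, 0.231] pointing down, gripper open.
Joint ranges: [-3.1, 3.1], [-0.84, 2.19], [0.05, 2.79], [-1.13, 4.28], [0.06, 2.93], [-2.69, 2.69]. Speed limits (rad/s): [2.22, 2.22, 2.79, 3.14, 3.14, 3.14].

## Interface

Orientations are given as a unit quaternion [x, y, z, w].
In Python, from rig import bot gives the robot as it stands.
- The arm moves only by the tool jog_arm, never from a script. Its argument "series" is one flat list of numbers, 7 for each row, row after row: the turn, a rotation vector about the tool's x, y, z in rad, then the shift along the tool's x, y, z in m, then the finger opening in m, from 0 to 0.0854. In form: [ax, ay, az, tx, ty, tz, grip, ax, ay, az, tx, ty, tz, grip, ...]. A call has 1 to 12 rows; each row is the pose to reach, as a shift and turn from the pose commanded when the call began, along the tool's axes at that moment; what a row does not reach only later rows make up. A row lasts 1/12 s, in which the tool goes at most 41.7 mm and 7.16 degrees, less where a joint would pass 70% of its speed; a pose out of reach is approached as far as the arm can. A call with a gripper value outside its range is refused whole. The fingers move at their own pace and stop on an object; the grip force is fixed at half the most. Time passes only in rows, so rows that repeat a pose let the fingers close. It gives the time, the measured TCP pose, the force and the opening at its end, in the units of the state.
- bot.get_state(): the state, without advancing time (a new reading comes with each control period).
- bot.read_camera(name): name is "scene" or "side" or "wrist"; returns a dict with "image" (480x640x3 uint8, red, green, blue), "range_z" (480x640 float32, m along the optical axis (not along the pixel's ray), 0 where there is no reading), "mtx" (3x3 intrinsics, pixels), "world_to_cam" (4x4, takes a point from world to camera coordinates); the wrist camera has in their place "mount" (4x4, takes a point from camera to tool coordinates, whose origin is the TCP and whose axes are the tool frame's). Camera axes: x right, y down, z forward; pixel columns grow to the right and rows downward; lengths in m; the calibration is good to about 2 mm. The wrist camera is an equidistant fisheye: a pixel r from the principal point sees the ray r / f radians off the axis. A picture is of the moment at which its call begins: read the wrist's pose just before it.
- bot.finish_job(): hands the job in, once; it reports no verdict.
The state is a dict: "clock": time; "joints": joint angles; "qd": joint speeds; "joint_torque": joint torques, N m; "tool_pos": TCP position; "ee_rot": TCP orientation; "force": force on the tool from outside, world axes, zero at the start; "torque": the same for the moment, N m; "gripper_width": opening from 0.0 (shut) to 1.0 (fully open).
Only numpy, scipy, OpenCV 4.12 (cv2) and the standard library are available. Lean on these libraries where they do the work, as an engineer would, in place of code of your own. Each camera call takes 0.05 s, during which the arm holds its last target.

## Task

The control knob of the little white table-top hotplate has been washed and stands in the slotted wooden drying stand. Draw it straight up out of the slots by its flat bar, turn it so that the flat in its socket matches the flat of the D-shaped spindle, push it fully home on the spindle, and then press spindle and knob down against the spring as far as they go. Finish while still gripping the knob's bar and holding the knob pressed all the way down; leave the two jars and the green tin where they stand.

Things in the scene. Friction and masses are not known exactly. Their poses are not given: they have to be found in the camera images.
- knob_center (a point): Centre of the black knob (60g), half-way up its 60 mm. Lower part: round skirt, 40 mm across, 22 mm high; on it the flat upright bar to grip, 60 mm long along x, 10 mm thick along y, from 8 mm below to 30 mm above this point. z up. A white line on top and down one end of the bar marks the -x side, where the socket's flat is too. It starts upright in the stand, with the stand's heading to 0.05 rad.
- knob_mouth (a point): Centre of the knob's socket mouth in its underside, 30 mm below knob_center, same axes. The socket is a D-shaped blind hole 16 mm deep, 18 mm in diameter, its flat 5.4 mm from the axis on the -x side.
- stand: Wooden drying stand, fixed; origin under its centre, x lengthwise. Base board 100 x 64 x 8 mm, on which the skirt stands (knob centre at 38 mm). Uprights, 48 mm high, begin 21.8 mm either side of the centre along x; the bar's ends stand in their 13 mm wide grooves. The bar rises 20 mm above the uprights; between them fingers reach it from both y sides. The knob comes out only straight up.
- hotplate: White table-top hotplate, 270 x 220 mm, 58 mm high, fixed; the origin is on the surface it stands on, below the spindle's axis. It reaches 55 mm to -x (front), 215 mm to +x, 110 mm to each side; round dark heating plate, top 68 mm high, centred 118 mm to +x.
- spindle_tip (a point): Tip centre of the upright D-spindle: 28 mm above the panel, 86 mm above the worktop when up. 16 mm in diameter, flat 4.5 mm from the axis on its -x side (red dot on tip, red tick on collar); x and y turn with it, z up. Last 4 mm taper as lead-in. Match the knob's x axis to this x axis within about 0.1 rad; half a turn off it does not go on. When home, the knob's mouth is 16 mm below this point.
- spindle (a joint): How far the spindle is pressed down, m: 0 up, 0.008 fully down at its stop. A spring resists with 3 N at the start and 9 N at the stop.
- spindle_turn (a joint): Angle of the spindle relative to the hotplate, rad, counter-clockwise from above; it stays where it is by friction (0.15 N m) and need not be turned.
- knob: The same knob; origin at the centre of its underside, same axes.
- jar_red: Glass spice jar with a red lid, 51 mm across and 108 mm high, origin at its underside; bystander behind the stand.
- jar_blue: Glass jar with a blue lid, 60 mm across and 110 mm high, origin at its underside; bystander behind the stand.
- tin: Upright green spice tin with a green lid, 34 x 45 mm and 103 mm high, origin at its underside; bystander on the worktop left of the range.
Things that resemble listed ones, but are neither listed nor needed, are in the scene too. Leave any orange or yellow look-alike of the knob alone.

How it is judged:
By the outcome, as a careful person would: the job done as asked, in the order asked, and still so for the second after the job is handed in, while the arm keeps its last pose, push and grip.
It also fails if it takes over 54 s, if anything falls off the work surface, if the arm or the gripper's body presses on something with over 40 N, if the wrist force passes 120 N, or if a joint passes its speed limit or range.

## Working session

There is one attempt and no reset: what is moved stays moved. The work goes in short steps, Python scripts to look and compute and a tool call to move; the robot and the scene stay as the last step left them, time stands still between calls to the robot, and variables do not carry over. Pictures are saved under pics/ and viewed, and the job is handed in when it is done.

Besides the shell and the picture viewer there is one more tool, called as name(argument=value, ...) on one line, values as JSON. jog_arm: Moves the arm, as the interface text tells. Its arguments: {"type":"object","properties":{"series":{"type":"array"}},"required":["series"]}

```bash
mkdir -p pics; ls
python3 - <<'E'
from rig import bot
import cv2,pickle
print(bot.get_state())
for n in("scene","side","wrist"):
    c=bot.read_camera(n); cv2.imwrite(f"pics/a_{n}.png",c["image"][:,:,::-1]); pickle.dump(c,open(f"a_{n}.pkl","wb"))
    print(n,c["mtx"].tolist(), c.get("world_to_cam",c.get("mount")).tolist())
E
```

```text
pics
{'clock': 0.0, 'joints': array([ 1.06339876e+00,  4.91562938e-01,  1.55944388e+00, -7.18430408e-06,
        1.09172324e+00, -1.05574522e-01]), 'qd': array([ 0.0002122 , -0.00090248, -0.0020753 , -0.00061527,  0.00078977,
       -0.00024761]), 'joint_torque': array([ 1.92071617e-03, -6.18433928e+01, -2.61588103e+01, -3.96347139e-05,
        4.05328930e-03,  2.03457057e-05]), 'tool_pos': array([0.24428965, 0.57503182, 0.23072757]), 'ee_rot': array([ 0.14072682,  0.69300269, -0.14149497,  0.69276433]), 'force': array([ 0.51427727, -0.20191108,  0.79224438]), 'torque': array([0.01047746, 0.06803947, 0.00191592]), 'gripper_width': 1.0000600659576189}
scene [[610.4066626647331, 0.0, 324.07284031464695], [0.0, 610.4066626647331, 236.63124459392063], [0.0, 0.0, 1.0]] [[0.7851135556356144, -0.6193152173725943, -0.006735450091827565, -0.4008081953057843], [-0.3008406724760076, -0.371828430474118, -0.8782018606649253, 0.27340458695888903], [0.5413793443985341, 0.691514482727506, -0.4782427476049407, 1.0670340697112946], [0.0, 0.0, 0.0, 1.0]]
side [[570.6239565010059, 0.0, 329.5089298046716], [0.0, 570.6239565010059, 243.22798301699828], [0.0, 0.0, 1.0]] [[0.9996512731517351, -0.006018552115433571, -0.025712042247735985, -0.5669990195976654], [-0.026006252024029765, -0.3933739156687734, -0.9190106840113883, 0.13683953890469608], [-0.0045833330424700286, 0.919358874162778, -0.3933932556061062, 1.2157474897139948], [0.0, 0.0, 0.0, 1.0]]
wrist [[371.64829954431775, 0.0, 323.2706198421995], [0.0, 371.64829954431775, 237.9514177136436], [0.0, 0.0, 1.0]] [[0.0010332184489019668, -0.30207487040039793, 0.9532836435878977, -0.14371696830870628], [0.9999982815915983, -0.0011552290007762233, -0.0014499171714524915, -0.0010526887998782986], [0.0015392444526963417, 0.9532835035384472, 0.3020731577084867, -0.07734614804479148], [0.0, 0.0, 0.0, 1.0]]
```

View pics/a_scene.png

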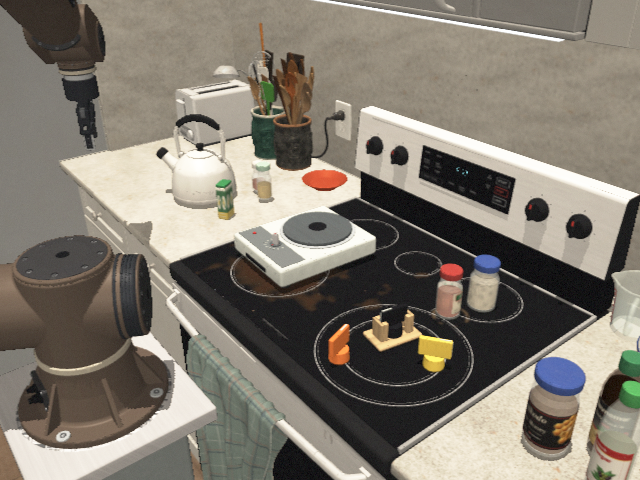

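View pics/a_side.png

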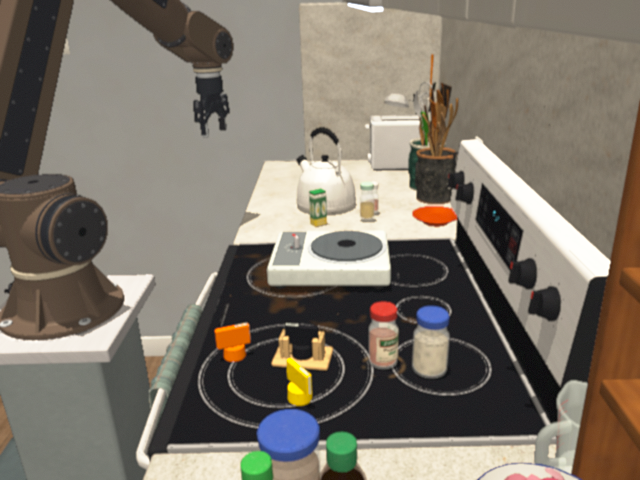

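View pics/a_wrist.png

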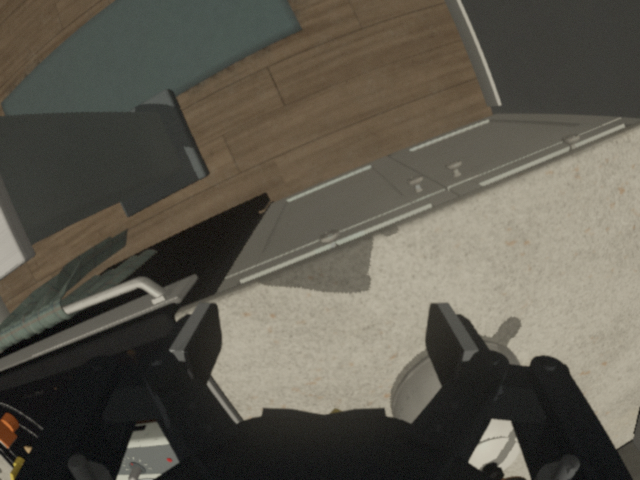

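Candidates for the knob: black knob in the stand (scene 395,325; side 303,345), the orange one (340,345) and the yellow one (435,352). The range's own black knobs (375,145 and others) are out too. By the description it is the black one in the stand. I'll check that in crops.

Run:
```python
import cv2,pickle,numpy as np
a=cv2.imread("pics/a_scene.png");b=cv2.imread("pics/a_side.png")
def cr(i,x0,y0,x1,y1,w=395,h=290): return cv2.resize(i[y0:y1,x0:x1],(w,h),interpolation=cv2.INTER_CUBIC)
cv2.imwrite("pics/crop1.png",np.vstack([np.hstack([cr(a,350,290,430,350),cr(b,262,320,342,380)]),np.hstack([cr(a,235,215,315,275),cr(b,262,220,342,280)])]))
def pt(c,u,v):
    z=c["range_z"][v,u];K=c["mtx"];p=np.array([(u-K[0,2])/K[0,0]*z,(v-K[1,2])/K[1,1]*z,z,1])
    return (np.linalg.inv(c["world_to_cam"])@p)[:3].round(4)
s=pickle.load(open("a_scene.pkl","rb"));d=pickle.load(open("a_side.pkl","rb"))
print(pt(s,395,322),pt(d,303,345),pt(s,275,240),pt(d,296,240),pt(s,225,200),pt(s,449,290),pt(s,483,285))
```

```text
[ 0.521  -0.21    0.0326] [ 0.5196 -0.2082  0.0271] [0.4875 0.152  0.0712] [0.4922 0.1554 0.0766] [0.5286 0.4527 0.0508] [ 0.6451 -0.234   0.0677] [ 0.7197 -0.2598  0.0623]
```

View pics/crop1.png

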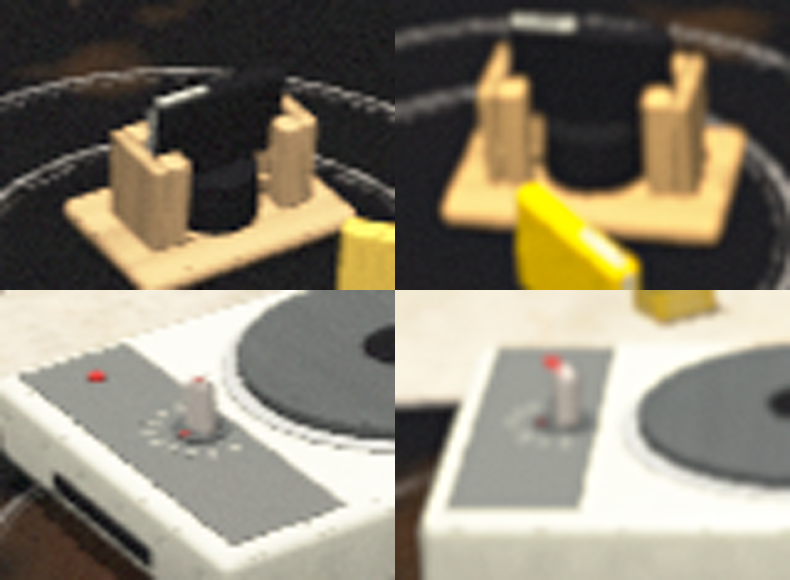

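The crop confirms it: black knob in the wooden stand, white line at the left end (towards the robot). The spindle has its red tick at about scene (272,244). Next I'll take coarse headings from the cloud.

```bash
cat > h.py <<'E'
import numpy as np,cv2,pickle
from scipy.spatial.transform import Rotation as R
def cloud(c):
    z=c["range_z"];K=c["mtx"];v,u=np.mgrid[:480,:640]
    p=np.stack([(u-K[0,2])/K[0,0]*z,(v-K[1,2])/K[1,1]*z,z,np.ones_like(z)],-1)
    return (p@np.linalg.inv(c["world_to_cam"]).T)[...,:3]
def wcloud(c,T):
    z=c["range_z"].astype(float);K=c["mtx"];v,u=np.mgrid[:480,:640]
    dx=(u-K[0,2])/K[0,0];dy=(v-K[1,2])/K[1,1];r=np.hypot(dx,dy)+1e-9
    s=np.sin(r)/r;X=z/np.cos(r)
    p=np.stack([dx*s*X,dy*s*X,z,np.ones_like(z)],-1)
    M=T@c["mount"]
    return (p@M.T)[...,:3]
def wproj(c,T,P):
    M=np.linalg.inv(T@c["mount"]);p=np.atleast_2d(P)@M[:3,:3].T+M[:3,3]
    rr=np.hypot(p[:,0],p[:,1]);th=np.arctan2(rr,p[:,2]);K=c["mtx"]
    return np.stack([K[0,2]+K[0,0]*th*p[:,0]/rr,K[1,2]+K[1,1]*th*p[:,1]/rr],1)
def wray(c,T,u,v):
    K=c["mtx"];d=np.array([(u-K[0,2])/K[0,0],(v-K[1,2])/K[1,1]]);r=np.linalg.norm(d)
    d3=np.array([*(d/r*np.sin(r)),np.cos(r)]);M=T@c["mount"]
    return M[:3,3],M[:3,:3]@d3
def atz(c,T,u,v,z):
    o,d=wray(c,T,u,v);return o+d*(z-o[2])/d[2]
def pose(s):
    T=np.eye(4);T[:3,:3]=R.from_quat(s["ee_rot"]).as_matrix();T[:3,3]=s["tool_pos"];return T
def toolR(psi):  # tool x down, tool y along heading psi+90
    x=np.array([0,0,-1.]);y=np.array([-np.sin(psi),np.cos(psi),0]);return np.stack([x,y,np.cross(x,y)],1)
def delta(s,pos,Rm):
    T=pose(s);r=R.from_matrix(T[:3,:3].T@Rm).as_rotvec();return r.round(4),(T[:3,:3].T@(np.array(pos)-T[:3,3])).round(4)
E
python3 - <<'E'
from h import *
for n in("scene","side"):
    c=pickle.load(open(f"a_{n}.pkl","rb"));P=cloud(c);I=c["image"].astype(int)
    near=np.hypot(P[...,0]-.525,P[...,1]+.21)<.085
    sat=I.max(-1)-I.min(-1)
    wood=near&(I[...,0]>120)&(I[...,2]<I[...,0]-25)&(I[...,2]>60)&(P[...,2]>.002)
    q=P[wood];base=q[(q[:,2]<.012)];top=q[(q[:,2]>.04)&(q[:,2]<.053)]
    for nm,a in(("base",base),("top",top)):
        if len(a)<4: continue
        (cx,w,an)=cv2.minAreaRect((a[:,:2]*1000).astype(np.float32));print(n,nm,len(a),np.round(cx,1),np.round(w,1),an)
    k=near&(I.max(-1)<80)&(P[...,2]>.05)&(P[...,2]<.075);a=P[k]
    print(n,"bar",len(a),a.mean(0),cv2.minAreaRect((a[:,:2]*1000).astype(np.float32)),np.percentile(a[:,2],98))
    w=(sat<90)&(I.min(-1)>150)&(np.hypot(P[...,0]-.6,P[...,1]-.15)<.25)&(P[...,2]>.052)&(P[...,2]<.063)
    a=P[w];print(n,"hot",len(a),cv2.minAreaRect((a[:,:2]*1000).astype(np.float32)))
    for nm,m in (("or",(I[...,0]>200)&(I[...,1]<140)&(I[...,2]<60)),("ye",(I[...,0]>200)&(I[...,1]>160)&(I[...,2]<70))):
        a=P[m&(np.hypot(P[...,0]-.52,P[...,1]+.21)<.2)];print(nm,len(a),a.min(0),a.max(0))
E
```

```text
scene base 541 [ 517.2 -211.3] [ 64.5 104.5] 72.7464599609375
scene top 149 [ 517.7 -211.5] [35.8 78. ] 71.80007934570312
scene bar 233 [ 0.51856688 -0.20938196  0.06000833] ((518.8563232421875, -207.0143585205078), (15.398914337158203, 59.4067268371582), 78.80744934082031) 0.06772323401555344
scene hot 2016 ((571.0150756835938, 153.20352172851562), (224.65826416015625, 267.3298645019531), 86.78295135498047)
or 127 [ 0.36517443 -0.21360054 -0.00445718] [ 0.43384463 -0.12903964  0.05852961]
ye 127 [ 4.97652879e-01 -3.40953761e-01 -4.52448236e-04] [ 0.53283635 -0.29459002  0.05309712]
side base 564 [ 517.4 -209.1] [ 65.5 100.7] 82.87939453125
side top 181 [ 517.4 -205.8] [34.9 76.5] 79.37923431396484
side bar 298 [ 0.519728   -0.20978952  0.05893437] ((516.868408203125, -207.91146850585938), (11.507194519042969, 60.227664947509766), 82.06695556640625) 0.06646242091507458
side hot 2360 ((570.9628295898438, 153.485595703125), (221.96141052246094, 266.0392150878906), 86.87155151367188)
or 978 [ 0.36491015 -0.24312336 -0.00506925] [ 0.67905012 -0.07937022  0.10738825]
ye 655 [ 0.36844385 -0.34398511 -0.00545124] [ 0.5364658  -0.18691873  0.05985467]
```

Run:
```python
from h import *
from rig import bot
s=bot.get_state();print(pose(s).round(3))
print(delta(s,[.49,.153,.24],toolR(-.05)))
for n in("scene","side"):
    c=pickle.load(open(f"a_{n}.pkl","rb"));P=cloud(c)
    m=(P[...,1]>.2)&(P[...,1]<.7)&(P[...,0]>.15)&(P[...,0]<.75)&(P[...,2]>.12)&(c["range_z"]>0)
    print(n,[ (x/10,y/10,P[m&(abs(P[...,0]-x/10)<.05)&(abs(P[...,1]-y/10)<.05)][:,2].max().round(2)) for x in range(2,8) for y in range(2,7) if (m&(abs(P[...,0]-x/10)<.05)&(abs(P[...,1]-y/10)<.05)).any()])
```

```text
[[-0.     0.391  0.92   0.244]
 [-0.001  0.92  -0.391  0.575]
 [-1.    -0.001 -0.     0.231]
 [ 0.     0.     0.     1.   ]]
(array([-3.518e-01, -2.000e-04,  8.000e-04]), array([-0.0089, -0.2924,  0.3912]))
scene [(0.2, 0.3, np.float64(0.6)), (0.2, 0.4, np.float64(0.59)), (0.2, 0.5, np.float64(0.57)), (0.2, 0.6, np.float64(0.48)), (0.3, 0.5, np.float64(0.57)), (0.3, 0.6, np.float64(0.53)), (0.5, 0.6, np.float64(0.23)), (0.6, 0.6, np.float64(0.24))]
side [(0.2, 0.3, np.float64(0.6)), (0.2, 0.4, np.float64(0.6)), (0.2, 0.5, np.float64(0.59)), (0.2, 0.6, np.float64(0.48)), (0.3, 0.4, np.float64(0.5)), (0.3, 0.5, np.float64(0.57)), (0.3, 0.6, np.float64(0.53)), (0.5, 0.6, np.float64(0.23)), (0.6, 0.2, np.float64(0.59)), (0.6, 0.3, np.float64(0.59)), (0.6, 0.6, np.float64(0.24))]
```

jog_arm(series=[-0.35,0,0,-0.009,-0.292,0.391,0.085,-0.35,0,0,-0.009,-0.292,0.391,0.085,-0.35,0,0,-0.009,-0.292,0.391,0.085,-0.35,0,0,-0.009,-0.292,0.391,0.085,-0.35,0,0,-0.009,-0.292,0.391,0.085,-0.35,0,0,-0.009,-0.292,0.391,0.085,-0.35,0,0,-0.009,-0.292,0.391,0.085,-0.35,0,0,-0.009,-0.292,0.391,0.085,-0.35,0,0,-0.009,-0.292,0.391,0.085,-0.35,0,0,-0.009,-0.292,0.391,0.085,-0.35,0,0,-0.009,-0.292,0.391,0.085,-0.35,0,0,-0.009,-0.292,0.391,0.085])

```text
clock: 1.15
tool_pos: [0.4911, 0.1509, 0.2404]
ee_rot: [0.019, 0.707, -0.019, 0.707]
force: [0.7, -0.6, -0.4]
gripper_width: 0.991
```

jog_arm(series=[0,0,0,0,0,0,0.085,0,0,0,0,0,0,0.085,0,0,0,0,0,0,0.085])

```text
clock: 1.4
tool_pos: [0.4897, 0.1538, 0.2401]
ee_rot: [0.019, 0.707, -0.018, 0.707]
force: [0.1, 0.0, -0.6]
gripper_width: 0.989
```

```bash
cat > snap.py <<'E'
import sys
from h import *
from rig import bot
n=sys.argv[1]
s=bot.get_state();c=bot.read_camera("wrist");pickle.dump((s,c),open(n+".pkl","wb"));cv2.imwrite(f"pics/{n}.png",c["image"][:,:,::-1])
print(s["clock"],s["tool_pos"],s["ee_rot"],np.abs(s["qd"]).max(),s["joints"].round(2),s["force"].round(1),s["gripper_width"])
E
python3 snap.py w1
```

```text
1.4 [0.48972149 0.15376796 0.24013042] [ 0.01855494  0.7070601  -0.01844859  0.70666922] 0.026039224701245332 [ 0.18  0.32  1.82  0.    1.   -1.34] [ 0.1  0.  -0.6] 0.9894956659586934
```

View pics/w1.png

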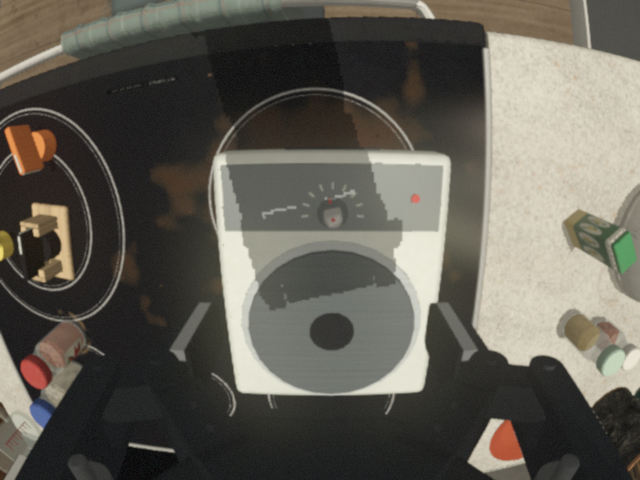

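Run:
```python
import cv2
i=cv2.imread("pics/w1.png");cv2.imwrite("pics/w1c.png",cv2.resize(i[180:240,293:373],(800,600),interpolation=cv2.INTER_CUBIC))
```

```text
(no output)
```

View pics/w1c.png

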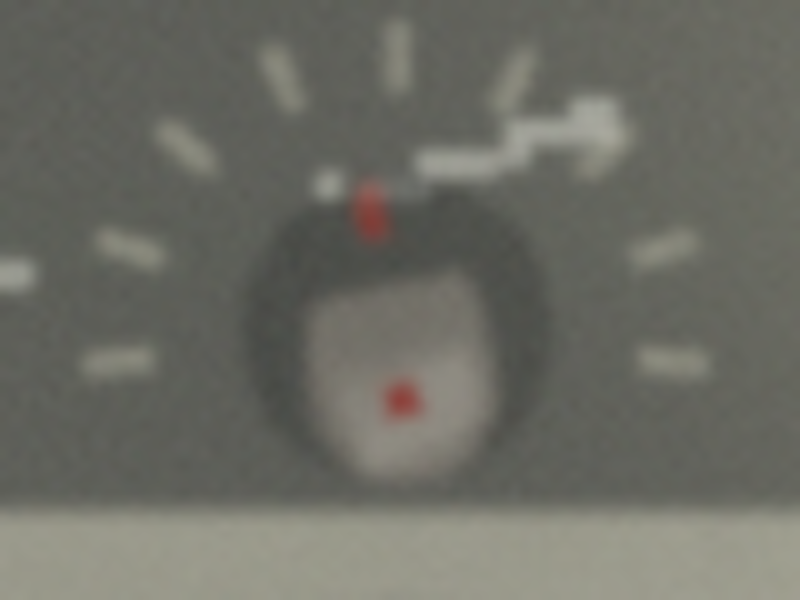

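The crop shows the collar centred at about full-image (333,214), the red tick at (330,201), the red dot on the tip at (333,220) and the flat's lower edge tilted about 0.19 rad. I'll look again from closer.

jog_arm(series=[0,0,0,0.04,0,-0.015,0.085,0,0,0,0.075,0,-0.03,0.085,0,0,0,0.1,0,-0.03,0.085,0,0,0,0.1,0,-0.03,0.085,0,0,0,0.1,0,-0.03,0.085])

```text
clock: 1.87
tool_pos: [0.4598, 0.1561, 0.1402]
ee_rot: [0.018, 0.707, -0.018, 0.706]
force: [0.1, 0.5, 1.2]
gripper_width: 0.996
```

```bash
python3 snap.py w2
python3 - <<'E'
from h import *
s,c=pickle.load(open("w2.pkl","rb"));T=pose(s)
u,v=wproj(c,T,[[.49,.152,.07]])[0].astype(int);print(u,v)
x0=min(max(u-60,0),520);y0=min(max(v-45,0),390);i=c["image"][:,:,::-1]
cv2.imwrite("pics/w2c.png",cv2.resize(i[y0:y0+90,x0:x0+120],(800,600),interpolation=cv2.INTER_CUBIC));print(x0,y0)
E
```

```text
1.8667 [0.45975986 0.15611069 0.14024074] [ 0.01758382  0.70746484 -0.01776248  0.70630645] 0.03978187565168112 [ 0.19  0.42  1.99  0.    0.73 -1.33] [0.1 0.5 1.2] 0.9958125241698269
321 298
261 253
```

View pics/w2c.png

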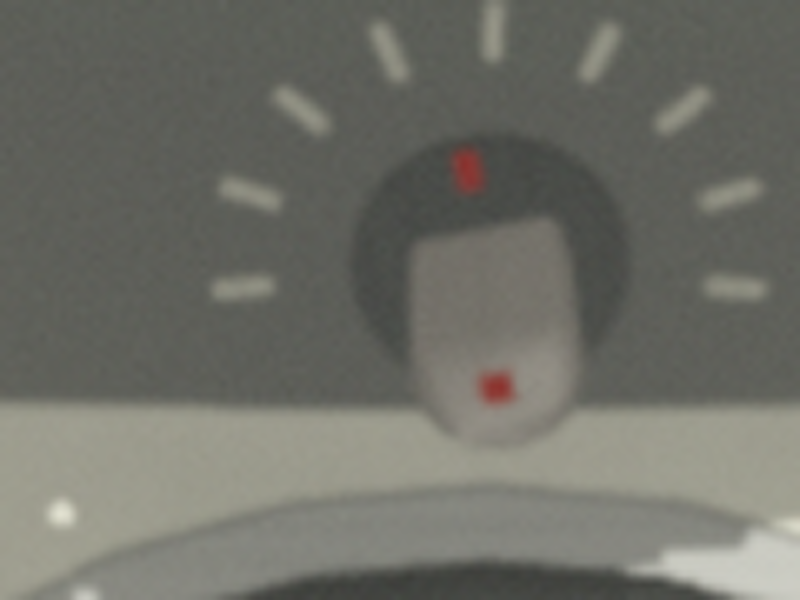

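Run:
```python
from h import *
s,c=pickle.load(open("w2.pkl","rb"));T=pose(s)
f=lambda x,y,z:atz(c,T,261+x*.15-.425,253+y*.15-.425,z)
from scipy.optimize import least_squares
tk=[(244,289),(250,194),(302,111),(390,53),(492,32),(600,53),(684,110),(730,189),(736,287)]
P=np.array([f(*t,.058)[:2] for t in tk])
r=least_squares(lambda q:np.hypot(*(P-q[:2]).T)-q[2],[.49,.153,.035]);print("dial",r.x,r.fun.std()*1e3)
d=P-r.x[:2];print("ticks ang",np.degrees(np.arctan2(d[:,1],d[:,0])).round(1))
col=[(352,260),(372,190),(430,143),(495,132),(560,148),(612,195),(630,262),(612,325),(370,325)]
for z in(.058,.060,.061):
    Q=np.array([f(*t,z)[:2] for t in col]);q=least_squares(lambda q:np.hypot(*(Q-q[:2]).T)-q[2],[.49,.153,.02])
    t=f(468,171,z)[:2];e=q.x[:2]-t;a=f(414,242,z);b=f(554,218,z);g=(b-a)
    t1=f(461,152,z);t2=f(475,191,z)
    n=np.array([g[1],-g[0]])  # heading: x axis is perpendicular to flat
    print(z,q.x,q.fun.std()*1e3,"tick head",np.arctan2(e[1],e[0]),"w/ dial",np.arctan2(*(r.x[:2]-t)[::-1]),"flat head",np.arctan2(g[1],g[0])-np.pi/2,np.arctan2(*(t2-t1)[1::-1]),"chord",np.linalg.norm(g))
    mid=(a+b)[:2]/2;h=np.arctan2(e[1],e[0]);print(" axis from flat mid",mid+.0045*np.array([np.cos(h),np.sin(h)]))
print("dot",f(496,388,.086), "end", f(497,448,.086),"L",f(412,340,.08),f(578,345,.08))
print("yaw tool",np.arctan2(T[1,2],T[0,2]))
```

```text
dial [0.4921564  0.16049629 0.02528214] 0.08560243956022398
ticks ang [ -86.7 -111.  -134.9 -159.3  177.4  152.7  128.9  106.3   81. ]
0.058 [0.49171793 0.16049296 0.0142404 ] 0.1464297800672936 tick head 0.18184971366459352 w/ dial 0.1747660820080211 flat head 0.13428958890173304 0.2721424037606554 chord 0.014292006298822463
 axis from flat mid [0.49259306 0.16075456]
0.06 [0.49075027 0.16047998 0.01411443] 0.14513442734665832 tick head 0.1818497143857662 w/ dial 0.1613048052658716 flat head 0.13428958890173281 0.27214240376065496 chord 0.014165575806106133
 axis from flat mid [0.49165681 0.16074646]
0.061 [0.49026643 0.16047349 0.01405144] 0.14448675098634556 tick head 0.1818497143900122 w/ dial 0.15530068758700544 flat head 0.13428958890173437 0.2721424037606564 chord 0.014102360559748
 axis from flat mid [0.49118868 0.16074241]
dot [0.49098516 0.1602732  0.086     ] end [0.49730787 0.16012413 0.086     ] L [0.48878216 0.15274916 0.08      ] [0.49015362 0.16808106 0.08      ]
yaw tool -0.04999267375280144
```

Run:
```python
from h import *
from rig import bot
s=bot.get_state();print(delta(s,[.485,-.205,.15],toolR(-.2)))
```

```text
(array([ 0.1496,  0.0008, -0.0003]), array([-0.0088, -0.3594,  0.0425]))
```

jog_arm(series=[0.15,0,0,-0.01,-0.36,0.042,0.085,0.15,0,0,-0.01,-0.36,0.042,0.085,0.15,0,0,-0.01,-0.36,0.042,0.085,0.15,0,0,-0.01,-0.36,0.042,0.085,0.15,0,0,-0.01,-0.36,0.042,0.085,0.15,0,0,-0.01,-0.36,0.042,0.085,0.15,0,0,-0.01,-0.36,0.042,0.085,0.15,0,0,-0.01,-0.36,0.042,0.085,0.15,0,0,-0.01,-0.36,0.042,0.085,0.15,0,0,-0.01,-0.36,0.042,0.085,0.15,0,0,-0.01,-0.36,0.042,0.085,0.15,0,0,-0.01,-0.36,0.042,0.085])

```text
clock: 2.92
tool_pos: [0.4838, -0.2062, 0.1515]
ee_rot: [0.071, 0.703, -0.071, 0.704]
force: [0.2, 0.8, 0.6]
gripper_width: 0.994
```

```bash
python3 snap.py w3
```

```text
2.9167 [ 0.48378002 -0.20623314  0.15149932] [ 0.07107933  0.70296457 -0.0714018   0.70405279] 0.022168490954514498 [-0.53  0.45  1.89  0.    0.8  -1.9 ] [0.2 0.8 0.6] 0.9938552675968899
```

View pics/w3.png

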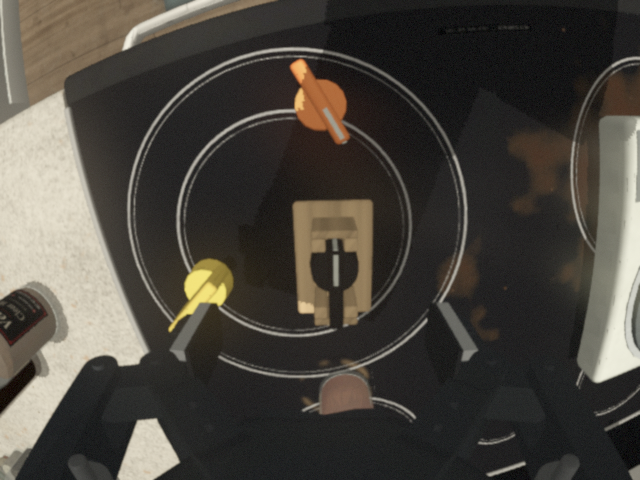

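The picture shows the stand with its board corners at about (293,201) and (373,200). The bar runs from (334,232) to (336,325), with the white line at its near end (335,240-285). The orange (320,105) and yellow (208,285) look-alikes are off to the sides. I'll zoom in to measure.

Run:
```python
from h import *
s,c=pickle.load(open("w3.pkl","rb"));i=c["image"][:,:,::-1]
cv2.imwrite("pics/w3c.png",cv2.resize(i[190:340,240:440],(800,600),interpolation=cv2.INTER_CUBIC))
```

```text
(no output)
```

View pics/w3c.png

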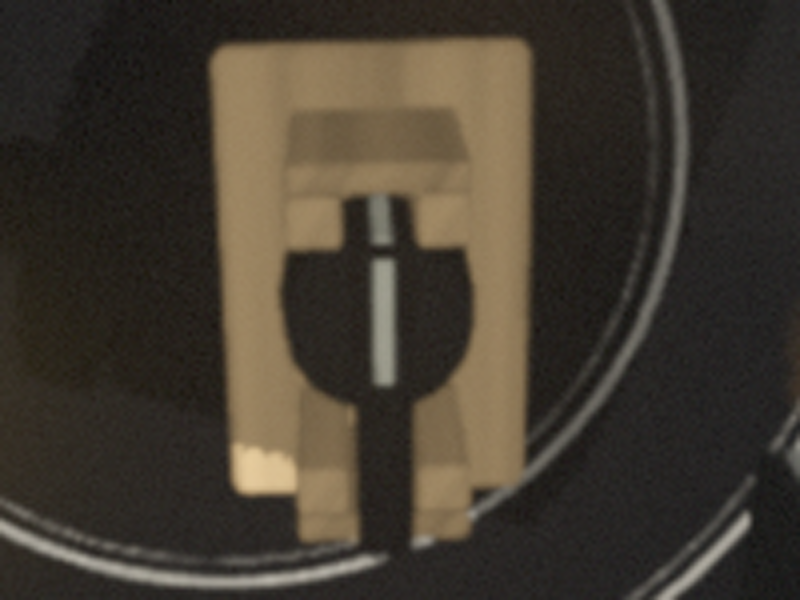

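Run:
```python
from h import *
s,c=pickle.load(open("w3.pkl","rb"));T=pose(s)
f=lambda x,y,z:atz(c,T,240+x*.25-.375,190+y*.25-.375,z)[:2]
hd=lambda a,b:np.arctan2(*(b-a)[::-1])
A,B,C,D=[f(*p,.008) for p in((211,42),(531,38),(525,488),(233,495))]
print("board",A,B,C,D,"heads",hd(A,D),hd(B,C),hd(A,B)-np.pi/2,np.linalg.norm(B-A),np.linalg.norm(D-A),"ctr",(A+B+C+D)/4)
U=[f(*p,.048) for p in((288,165),(470,165),(469,515),(299,515))]
print("upr",U,"ctr",sum(U)/4,hd((U[0]+U[1])/2,(U[2]+U[3])/2))
w=f(381,258,.068),f(386,386,.068);print("line",w,hd(*w))
b=f(382,246,.068),f(386,553,.068);print("bar ends",b,(b[0]+b[1])/2,np.linalg.norm(b[1]-b[0]),hd(*b))
```

```text
board [ 0.46120999 -0.22799395] [ 0.47307541 -0.16583198] [ 0.57214863 -0.18305398] [ 0.56063813 -0.24643649] heads -0.18340182624898815 -0.17211118202374148 -0.18861014554025535 0.06328426615554503 0.10112409124853207 ctr [ 0.51676804 -0.2058291 ]
upr [array([ 0.47769436, -0.21468046]), array([ 0.48405836, -0.18370226]), array([ 0.55273517, -0.19567793]), array([ 0.54602369, -0.22744603])] ctr [ 0.51512789 -0.20537667] -0.17865946324100335
line (array([ 0.49048149, -0.20132937]), array([ 0.51320922, -0.20489477])) -0.15560617739715024
bar ends (array([ 0.48847821, -0.20077217]), array([ 0.54561562, -0.21109127])) [ 0.51704691 -0.20593172] 0.05806175422991354 -0.17867557254330513
```

Run:
```python
from h import *
from rig import bot
s=bot.get_state();print(s["tool_pos"],delta(s,[.5168,-.2057,.1],toolR(-.178)))
```

```text
[ 0.48371237 -0.20571418  0.1512576 ] (array([-0.0229,  0.0011,  0.0002]), array([0.0513, 0.0066, 0.0324]))
```

jog_arm(series=[-0.022,0.001,0,0.025,0.0066,0.0324,0.06,-0.022,0.001,0,0.051,0.0066,0.0324,0.05,-0.022,0.001,0,0.051,0.0066,0.0324,0.05,-0.022,0.001,0,0.051,0.0066,0.0324,0.05,-0.022,0.001,0,0.051,0.0066,0.0324,0.05,-0.022,0.001,0,0.051,0.0066,0.0324,0.05])

```text
clock: 3.47
tool_pos: [0.5167, -0.2063, 0.1008]
ee_rot: [0.063, 0.704, -0.063, 0.704]
force: [0.7, 0.2, -0.6]
gripper_width: 0.584
```

```bash
python3 snap.py w4;python3 - <<'E'
from h import *
from rig import bot
s=bot.get_state();print(s["tool_pos"],delta(s,[.5168,-.2057,.037],toolR(-.178)))
s,c=pickle.load(open("w4.pkl","rb"));i=c["image"][:,:,::-1]
cv2.imwrite("pics/w4c.png",cv2.resize(i[200:440,160:480],(800,600),interpolation=cv2.INTER_CUBIC))
E
```

```text
3.4667 [ 0.51666787 -0.20634975  0.10083276] [ 0.06314919  0.70407179 -0.06349836  0.7044594 ] 0.006145948507044995 [-0.5   0.56  1.86 -0.    0.72 -1.89] [ 0.7  0.2 -0.6] 0.583517570113083
[ 0.5166615  -0.20652082  0.10079331] (array([-0.0016,  0.0008,  0.0005]), array([ 0.0638,  0.0009, -0.0001]))
```

View pics/w4c.png

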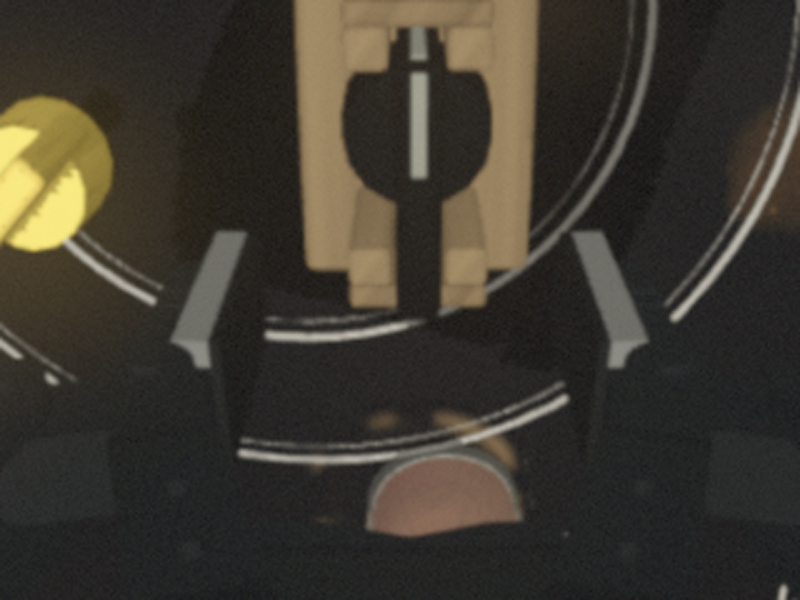

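The fingers stand centred at crop x of about 410 and the bar at about 419, so the bar is 1-1.8 mm to +tool y. I'll correct for that, then descend and close.

jog_arm(series=[0,0,0,0.02,0.0015,0,0.05,0,0,0,0.04,0.0015,0,0.05,0,0,0,0.055,0.0015,0,0.05,0,0,0,0.064,0.0015,0,0.05,0,0,0,0.064,0.0015,0,0.05,0,0,0,0.064,0.0015,0,0.03])

```text
clock: 4.02
tool_pos: [0.5168, -0.2052, 0.0359]
ee_rot: [0.064, 0.704, -0.063, 0.704]
force: [-0.1, -0.2, 0.5]
gripper_width: 0.46
```

jog_arm(series=[0,0,0,0,0,0,0.02,0,0,0,0,0,0,0.012,0,0,0,0,0,0,0.0,0,0,0,0,0,0,0.0,0,0,0,0,0,0,0.0,0,0,0,0,0,0,0.0])

```text
clock: 4.52
tool_pos: [0.5171, -0.2053, 0.0363]
ee_rot: [0.063, 0.704, -0.064, 0.704]
force: [-0.6, 0.5, 7.5]
gripper_width: 0.112
```

```bash
python3 snap.py w5
```

```text
4.5167 [ 0.51713612 -0.20526728  0.03629335] [ 0.06329592  0.70405929 -0.063627    0.70444712] 0.0013831737402583448 [-0.5   0.67  1.89 -0.    0.58 -1.89] [-0.6  0.5  7.5] 0.11156930292201601
```

View pics/w5.png

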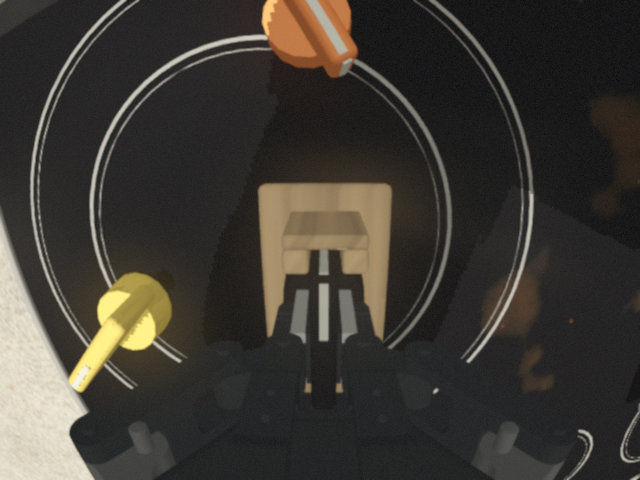

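Gripped: the opening is about 9.5 mm on the bar. Now straight up.

jog_arm(series=[0,0,0,-0.008,0,0,0,0,0,0,-0.02,0,0,0,0,0,0,-0.035,0,0,0,0,0,0,-0.055,0,0,0,0,0,0,-0.085,0,0,0,0,0,0,-0.115,0,0,0,0,0,0,-0.13,0,0,0,0,0,0,-0.13,0,0,0,0,0,0,-0.13,0,0,0])

```text
clock: 5.32
tool_pos: [0.5168, -0.2051, 0.1661]
ee_rot: [0.063, 0.704, -0.064, 0.704]
force: [-0.3, -0.1, -1.7]
gripper_width: 0.106
```

```bash
python3 snap.py w6
python3 - <<'E'
from h import *
from rig import bot
s=bot.get_state()
print(delta(s,[.46,.153,.166],toolR(.15)))
E
```

```text
5.3167 [ 0.51683746 -0.20506753  0.16612752] [ 0.06326517  0.7040238  -0.06362577  0.70448547] 0.034104498816348534 [-0.5   0.47  1.8  -0.    0.87 -1.89] [-0.3 -0.1 -1.7] 0.10625944574354283
(array([-0.3298, -0.0012, -0.0004]), array([-0.0007,  0.342 , -0.1195]))
```

View pics/w6.png

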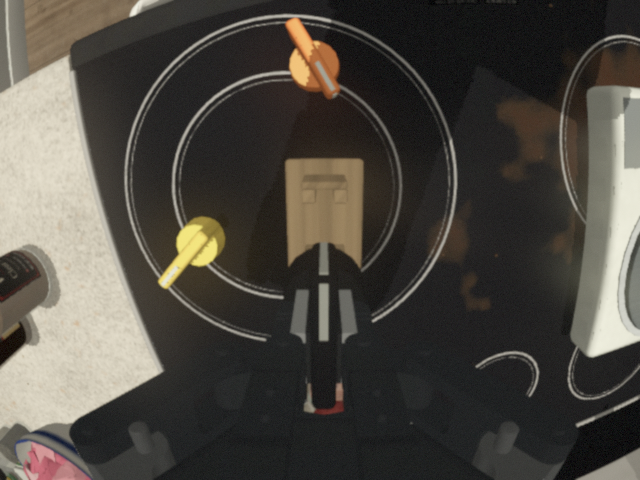

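Run:
```python
from h import *
from rig import bot
s,c=pickle.load(open("w6.pkl","rb"))
print(delta(s,[.526,.1657,.16],toolR(.15)))
i=c["image"][:,:,::-1]
cv2.imwrite("pics/w6c.png",cv2.resize(i[230:350,240:400],(800,600),interpolation=cv2.INTER_CUBIC))
```

```text
(array([-0.3297,  0.0006,  0.0006]), array([ 0.0059,  0.3664, -0.0573]))
```

View pics/w6c.png

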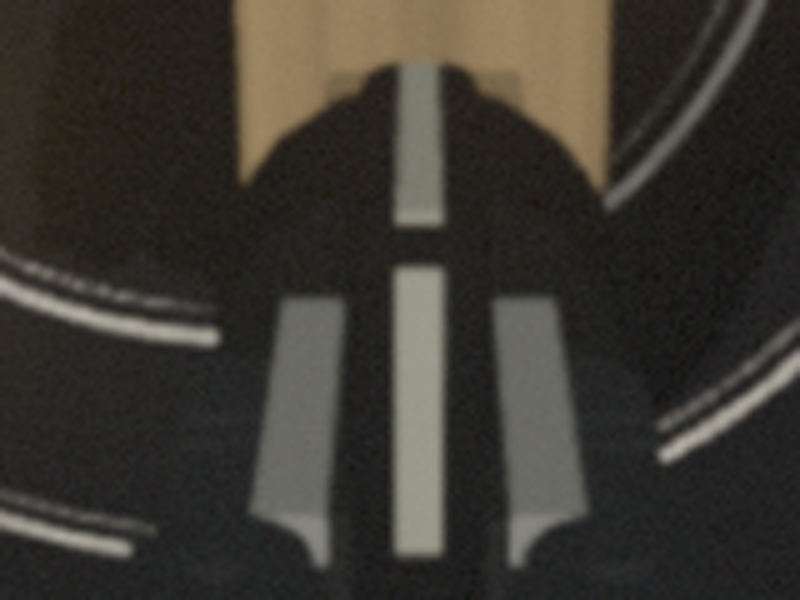

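Run:
```python
from h import *
s,c=pickle.load(open("w6.pkl","rb"))
I4=np.eye(4)
def atx(u,v,x):
    o,d=wray(c,I4,u,v);return o+d*(x-o[0])/d[0]
g=lambda x,y,X:atx(240+x*.2-.4,230+y*.2-.4,X)
for y in(228,240,250,265): print(y,g(419,y,-.0317))
print("bar end low?",g(419,62,.0063)) # bar's lower end 8mm below centre: tool x=.0283-.022
# skirt bottom/top circle: pts silhouettes
for X in(.0063,.0283): print(X,[g(*p,X).round(4) for p in((240,185),(605,185),(280,140),(565,140),(365,92))])
```

```text
228 [-0.0317     -0.00117067 -0.029307  ]
240 [-0.0317     -0.00117188 -0.02844689]
250 [-0.0317    -0.0011729 -0.0277264]
265 [-0.0317     -0.00117443 -0.02663917]
bar end low? [ 0.0063     -0.00119499 -0.02827219]
0.0063 [array([ 0.0063, -0.0168, -0.017 ]), array([ 0.0063,  0.015 , -0.0169]), array([ 0.0063, -0.0132, -0.0212]), array([ 0.0063,  0.0114, -0.0212]), array([ 0.0063, -0.0058, -0.0256])]
0.0283 [array([ 0.0283, -0.0191, -0.0081]), array([ 0.0283,  0.0174, -0.0081]), array([ 0.0283, -0.015 , -0.0129]), array([ 0.0283,  0.0132, -0.0129]), array([ 0.0283, -0.0065, -0.018 ])]
```

jog_arm(series=[-0.33,0,0,0.003,0.366,-0.057,0,-0.33,0,0,0.005,0.366,-0.057,0,-0.33,0,0,0.005,0.366,-0.057,0,-0.33,0,0,0.005,0.366,-0.057,0,-0.33,0,0,0.005,0.366,-0.057,0,-0.33,0,0,0.005,0.366,-0.057,0,-0.33,0,0,0.005,0.366,-0.057,0,-0.33,0,0,0.005,0.366,-0.057,0,-0.33,0,0,0.005,0.366,-0.057,0,-0.33,0,0,0.005,0.366,-0.057,0,-0.33,0,0,0.005,0.366,-0.057,0,-0.33,0,0,0.005,0.366,-0.057,0])

```text
clock: 6.37
tool_pos: [0.5256, 0.1649, 0.1593]
ee_rot: [-0.053, 0.706, 0.053, 0.704]
force: [-0.3, -0.4, -0.1]
gripper_width: 0.106
```

jog_arm(series=[0,0,0,0,0,0,0,0,0,0,0,0,0,0,0,0,0,0,0,0,0])

```text
clock: 6.62
tool_pos: [0.5263, 0.1641, 0.1603]
ee_rot: [-0.052, 0.706, 0.053, 0.705]
force: [0.5, -1.1, 0.2]
gripper_width: 0.106
```

```bash
python3 snap.py w7
python3 - <<'E'
import cv2
i=cv2.imread("pics/w7.png");cv2.imwrite("pics/w7c.png",cv2.resize(i[180:330,230:430],(800,600),interpolation=cv2.INTER_CUBIC))
E
```

```text
6.6167 [0.52632368 0.16411013 0.16027817] [-0.05234096  0.70555815  0.05255388  0.70475969] 0.004619521672069155 [ 0.18  0.47  1.82  0.    0.85 -1.54] [ 0.5 -1.1  0.2] 0.10631973324681067
```

View pics/w7c.png

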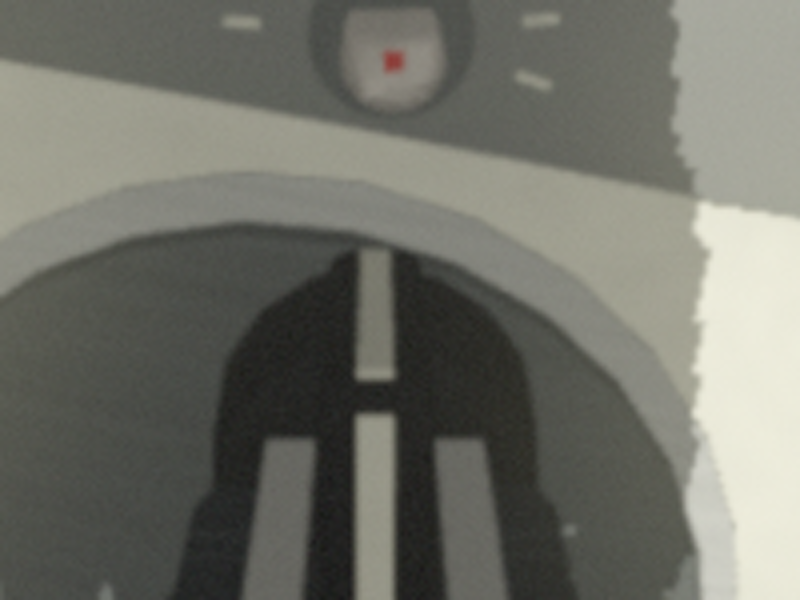

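Run:
```python
from h import *
s,c=pickle.load(open("w7.pkl","rb"));I4=np.eye(4);tz=s["tool_pos"][2]
def g(x,y,zw):
    X=tz-zw;o,d=wray(c,I4,230+x*.25-.375,180+y*.25-.375);return (o+d*(X-o[0])/d[0])[1:].round(5)
print("L/R at .082",g(341,50,.082),g(445,50,.082))
print("far edge .082",g(392,111,.082)-[0,.008])
print("dot .086",g(394,62,.086))
for z in(.058,.060): print("flat base",z,g(392,8,z)+[0,.0045],"collar L/R",g(310,40,z),g(474,40,z),"far",g(392,116,z)-[0,.0141], g(345,8,z),g(437,8,z))
print("knob line at top -.0317", [g(375,y,tz+.0317) for y in (381,395,412)], g(375,248,tz-.0063))
print("skirt",[g(*p,tz-.0283) for p in((222,380),(528,380),(260,315),(490,315))])
T=pose(s);print(T.round(4))
```

```text
L/R at .082 [-0.00622 -0.03681] [ 0.00954 -0.03681]
far edge .082 [ 0.00152 -0.0353 ]
dot .086 [ 0.00176 -0.03572]
flat base 0.058 [ 0.00176 -0.03501] collar L/R [-0.01198 -0.0341 ] [ 0.01553 -0.03409] far [ 0.00178 -0.03506] [-0.00608 -0.03952] [ 0.00927 -0.03952]
flat base 0.06 [ 0.00174 -0.03532] collar L/R [-0.01189 -0.03446] [ 0.0154  -0.03445] far [ 0.00176 -0.03552] [-0.00604 -0.03983] [ 0.00919 -0.03983]
knob line at top -.0317 [array([-0.00103, -0.02978]), array([-0.00103, -0.02853]), array([-0.00104, -0.02699])] [-0.00105 -0.02881]
skirt [array([-0.0204, -0.0041]), array([ 0.01821, -0.00405]), array([-0.01533, -0.01289]), array([ 0.01316, -0.01285])]
[[-1.100e-03 -1.479e-01  9.890e-01  5.263e-01]
 [ 2.000e-04  9.890e-01  1.479e-01  1.641e-01]
 [-1.000e+00  4.000e-04 -1.100e-03  1.603e-01]
 [ 0.000e+00  0.000e+00  0.000e+00  1.000e+00]]
```

The spindle axis is at tool (y +1.7 mm, z -35.3 mm) and the knob axis at (-1.1, +1.1 mm). The flat is parallel to the image row, so the heading matches. The shift needed is (+2.8, -36.4) mm, and I'll lower to about 9 mm above the tip.

jog_arm(series=[0,0,0,0,0.0028,-0.02,0,0,0,0,0.01,0.0028,-0.0364,0,0,0,0,0.025,0.0028,-0.0364,0,0,0,0,0.037,0.0028,-0.0364,0,0,0,0,0.037,0.0028,-0.0364,0,0,0,0,0.037,0.0028,-0.0364,0])

```text
clock: 7.17
tool_pos: [0.4898, 0.1621, 0.1234]
ee_rot: [-0.053, 0.706, 0.053, 0.705]
force: [0.6, 0.2, 0.6]
gripper_width: 0.112
```

```bash
cat > two.py <<'E'
import sys
from h import *
from rig import bot
n=sys.argv[1]
s=bot.get_state();print(s["clock"],s["tool_pos"],s["force"],R.from_quat(s["ee_rot"]).as_matrix()[:2,2])
o=[]
for k in("scene","side"):
    c=bot.read_camera(k);pickle.dump((s,c),open(f"{n}_{k}.pkl","wb"))
    p=c["world_to_cam"]@[.4905,.1600,.085,1];u=(c["mtx"]@p[:3]);u=(u[:2]/u[2]).astype(int);print(k,u-[25,35])
    i=c["image"][u[1]-35:u[1]+40,u[0]-25:u[0]+25,::-1];o.append(cv2.resize(i,(400,600),interpolation=cv2.INTER_CUBIC))
cv2.imwrite(f"pics/{n}.png",np.hstack(o))
E
python3 two.py t1
```

```text
7.1667 [0.48978866 0.16213877 0.12337454] [0.57115895 0.1882361  0.58573879] [0.9888335  0.14901546]
scene [248 198]
side [270 200]
```

View pics/t1.png

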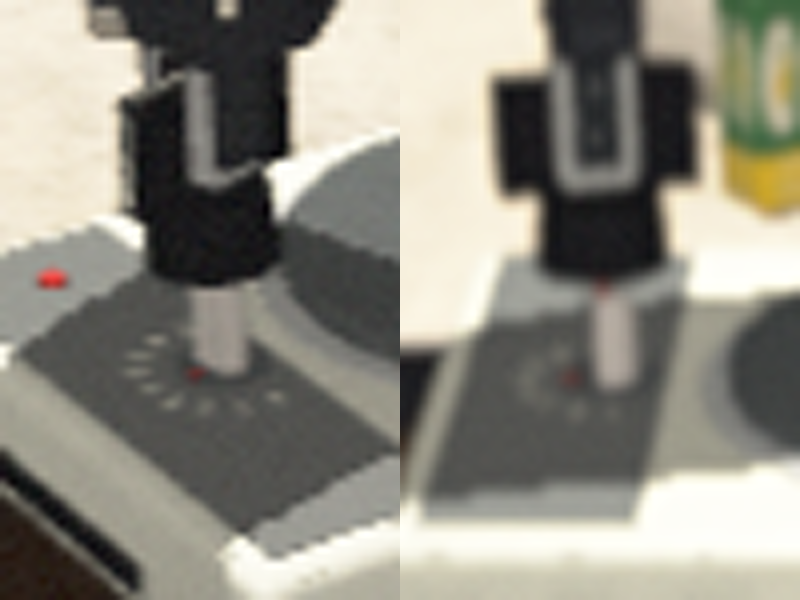

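Run:
```python
from h import *
for k,o in(("scene",(248,198)),("side",(270,200))):
    s,c=pickle.load(open(f"t1_{k}.pkl","rb"));g=c["image"][...,0].astype(float)
    for y in range(o[1]+24,o[1]+48): print(k,y,g[y,o[0]+14:o[0]+37].astype(int).tolist())
```

```text
scene 222 [228, 170, 125, 16, 27, 26, 26, 26, 19, 29, 23, 20, 31, 31, 20, 25, 24, 22, 24, 65, 219, 251, 236]
scene 223 [222, 152, 127, 28, 25, 22, 26, 21, 24, 23, 25, 24, 25, 17, 20, 12, 21, 23, 28, 30, 191, 240, 191]
scene 224 [203, 128, 65, 31, 23, 19, 26, 23, 25, 26, 22, 25, 28, 25, 23, 27, 30, 22, 22, 20, 171, 207, 126]
scene 225 [251, 242, 178, 70, 18, 23, 24, 23, 26, 23, 27, 22, 27, 32, 26, 25, 27, 25, 21, 27, 111, 129, 94]
scene 226 [249, 252, 251, 225, 70, 24, 23, 28, 28, 24, 24, 29, 28, 25, 27, 22, 22, 27, 15, 22, 46, 63, 70]
scene 227 [207, 245, 252, 233, 75, 21, 27, 19, 27, 25, 24, 27, 30, 30, 25, 23, 26, 18, 28, 19, 22, 51, 64]
scene 228 [160, 187, 240, 233, 71, 19, 25, 22, 33, 22, 26, 14, 24, 27, 27, 27, 22, 23, 24, 19, 33, 48, 60]
scene 229 [157, 158, 170, 155, 72, 28, 21, 28, 27, 25, 32, 29, 22, 22, 20, 26, 19, 21, 26, 24, 22, 50, 58]
scene 230 [155, 156, 156, 132, 68, 27, 16, 26, 17, 27, 27, 25, 27, 27, 24, 22, 25, 23, 22, 24, 30, 52, 61]
scene 231 [154, 154, 155, 132, 69, 24, 20, 25, 21, 28, 26, 24, 22, 25, 25, 21, 22, 26, 14, 46, 78, 76, 63]
scene 232 [158, 155, 134
[... 3587 characters left out ...]
, 86, 110, 145, 159]
side 242 [80, 81, 82, 83, 79, 88, 84, 85, 83, 99, 139, 173, 180, 173, 158, 121, 91, 82, 83, 88, 116, 149, 158]
side 243 [83, 83, 86, 85, 88, 97, 98, 90, 82, 100, 137, 173, 179, 172, 156, 124, 93, 81, 80, 95, 122, 150, 159]
side 244 [82, 87, 93, 92, 94, 103, 104, 90, 80, 92, 131, 170, 178, 175, 158, 125, 93, 78, 81, 100, 132, 154, 159]
side 245 [86, 94, 101, 101, 93, 94, 92, 83, 71, 82, 126, 169, 179, 174, 159, 124, 88, 73, 81, 105, 140, 156, 158]
side 246 [89, 100, 102, 100, 90, 85, 87, 83, 71, 76, 119, 164, 176, 171, 154, 120, 81, 68, 79, 110, 144, 159, 157]
side 247 [94, 106, 105, 93, 86, 85, 89, 85, 75, 72, 106, 146, 161, 154, 134, 103, 76, 69, 85, 117, 148, 158, 154]
```

The wrist estimate says centred. The side and scene edge checks suggest the knob is 0.5-1 mm short in +x. I'll split the difference with +0.5 mm in x and lower gently, watching the force.

jog_arm(series=[0,0,0,0.003,0,0.0005,0,0,0,0,0.006,0,0.0005,0,0,0,0,0.009,0,0.0005,0,0,0,0,0.011,0,0.0005,0,0,0,0,0.013,0,0.0005,0,0,0,0,0.013,0,0.0005,0])

```text
clock: 7.77
tool_pos: [0.4901, 0.1626, 0.11]
ee_rot: [-0.053, 0.706, 0.053, 0.705]
force: [0.7, -0.7, -0.6]
gripper_width: 0.105
```

```bash
python3 two.py t2; python3 snap.py w8
```

```text
7.7667 [0.4901078  0.16256009 0.1099895 ] [ 0.67424324 -0.70901432 -0.63126954] [0.9887319  0.14969022]
scene [248 198]
side [270 200]
7.8667 [0.49020729 0.16260436 0.11031434] [-0.05297194  0.70550381  0.05318537  0.70471957] 0.0034023753253254866 [ 0.19  0.51  1.95  0.    0.69 -1.53] [ 1.3 -0.4 -0.8] 0.10650549993817017
```

View pics/t2.png

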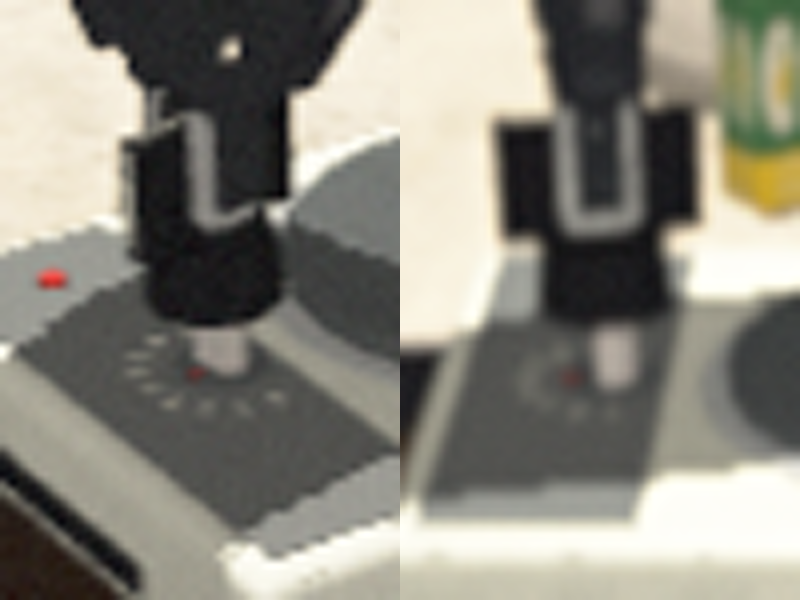

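No vertical force with the mouth about 4 mm below the tip level: the spindle has entered. Continuing.

jog_arm(series=[0,0,0,0.0015,0,0,0,0,0,0,0.003,0,0,0,0,0,0,0.0045,0,0,0,0,0,0,0.006,0,0,0,0,0,0,0.006,0,0,0])

```text
clock: 8.33
tool_pos: [0.4902, 0.1625, 0.1041]
ee_rot: [-0.053, 0.706, 0.053, 0.705]
force: [0.3, -0.8, -0.8]
gripper_width: 0.109
```

```bash
python3 -c "
from rig import bot
s=bot.get_state();print(s['clock'],s['tool_pos'],s['force'],s['torque'])"
```

```text
8.3333 [0.49016526 0.16254575 0.10410252] [ 0.33512395 -0.75136839 -0.83462065] [-0.16658691 -0.10888358  0.00841548]
```

jog_arm(series=[0,0,0,0.0015,0,0,0,0,0,0,0.003,0,0,0,0,0,0,0.0045,0,0,0,0,0,0,0.006,0,0,0,0,0,0,0.006,0,0,0])

```text
clock: 8.75
tool_pos: [0.4903, 0.1626, 0.0982]
ee_rot: [-0.053, 0.705, 0.053, 0.705]
force: [-0.9, -0.6, 3.0]
gripper_width: 0.11
```

jog_arm(series=[0,0,0,0.001,0,0,0,0,0,0,0.002,0,0,0,0,0,0,0.003,0,0,0,0,0,0,0.004,0,0,0,0,0,0,0.004,0,0,0])

```text
clock: 9.17
tool_pos: [0.4903, 0.1626, 0.0944]
ee_rot: [-0.053, 0.705, 0.053, 0.705]
force: [0.1, -0.8, 4.4]
gripper_width: 0.109
```

Spring contact came exactly at the home height (0.098). Pressing on to the stop.

jog_arm(series=[0,0,0,0.001,0,0,0,0,0,0,0.002,0,0,0,0,0,0,0.003,0,0,0,0,0,0,0.004,0,0,0,0,0,0,0.004,0,0,0])

```text
clock: 9.58
tool_pos: [0.4903, 0.1626, 0.0905]
ee_rot: [-0.053, 0.705, 0.053, 0.705]
force: [-0.9, -1.4, 7.3]
gripper_width: 0.112
```

jog_arm(series=[0,0,0,0.0005,0,0,0,0,0,0,0.001,0,0,0,0,0,0,0.001,0,0,0])

```text
clock: 9.83
tool_pos: [0.4904, 0.1626, 0.0901]
ee_rot: [-0.053, 0.705, 0.053, 0.705]
force: [-1.1, -1.7, 12.5]
gripper_width: 0.106
```

jog_arm(series=[0,0,0,0.0005,0,0,0,0,0,0,0.001,0,0,0,0,0,0,0.001,0,0,0,0,0,0,0.001,0,0,0])

```text
clock: 10.17
tool_pos: [0.4905, 0.1627, 0.0898]
ee_rot: [-0.053, 0.705, 0.053, 0.705]
force: [-4.3, -3.0, 21.8]
gripper_width: 0.113
```

```bash
python3 two.py t3; python3 snap.py w9
python3 - <<'E'
import cv2,numpy as np
i=cv2.imread("pics/w9.png");j=cv2.imread("pics/w6.png")
f=lambda a:cv2.resize(a[200:440,230:430],(395,474),interpolation=cv2.INTER_CUBIC)
cv2.imwrite("pics/w9c.png",np.hstack([f(j),f(i)]))
E
```

```text
10.1667 [0.49049404 0.16269036 0.0898007 ] [-4.26991847 -3.02027986 21.78089125] [0.98872149 0.14976409]
scene [248 198]
side [270 200]
10.2667 [0.49050795 0.16267067 0.08982199] [-0.05289553  0.70484123  0.05325352  0.70538285] 0.0016564798211893199 [ 0.19  0.54  1.96  0.    0.64 -1.53] [-4.2 -3.2 22.7] 0.11114497939033074
```

View pics/t3.png

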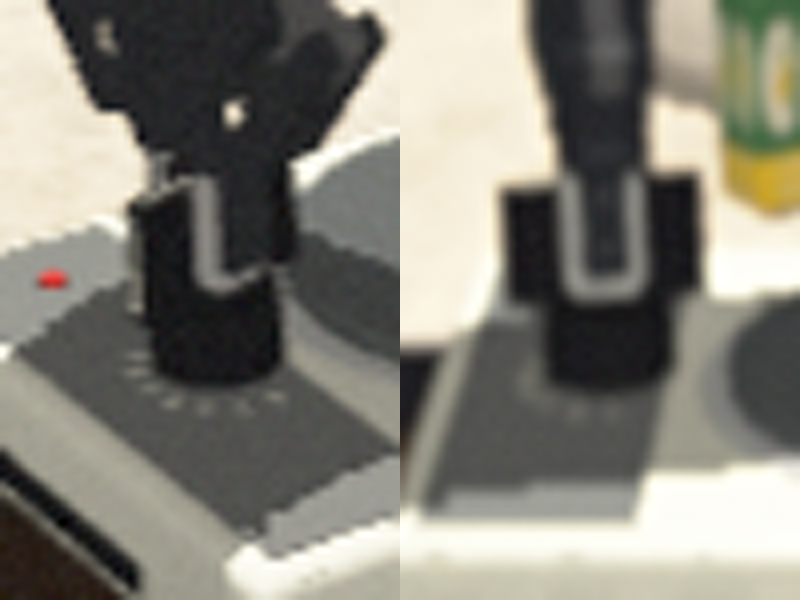

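View pics/w9c.png

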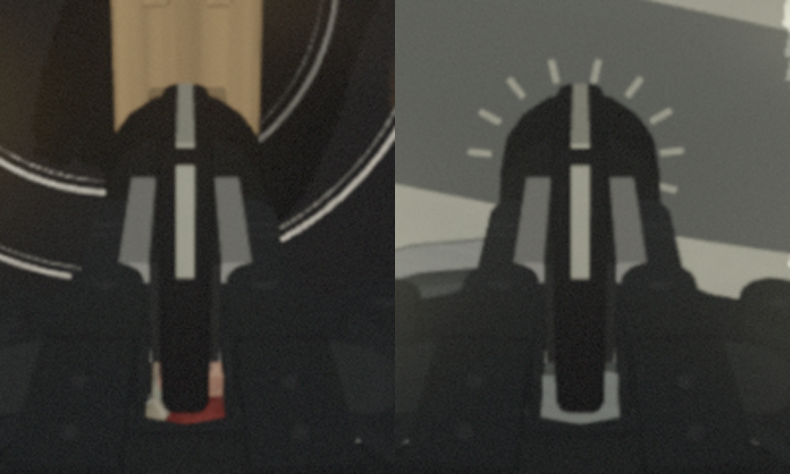

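The knob sits on the collar with no slip in the grip. It is at the stop: 22 N, against 9 N for the spring alone, and there is no more travel. Handing in.

```bash
python3 -c "
from rig import bot
print(bot.finish_job());s=bot.get_state();print(s['clock'],s['tool_pos'],s['force'])"
```

```text
the job is handed in; nothing more can be done
None
the job is handed in; nothing more can be done
```

The knob is on the spindle and I handed the job in with the bar still gripped and the knob held pressed down. I drew the black knob straight up out of the stand by its bar, turned it to the spindle's heading (about 0.15 rad) and pushed it home. It took about 10.3 s.

- **Fit:** The knob met no resistance going on. The first 3 N came at TCP height 0.098 m, which is where a fully seated knob should start to compress the spring.
- **Pressed down:** It travelled about 8 mm further. There the force rose sharply to about 22 N with almost no movement, so the spindle is at its stop.
- **Grip:** In the last wrist picture the bar sits in the fingers as it did when I lifted it, so it did not slip.
- **Disagreements:** Just before insertion, the scene and side cameras put the knob about 0.5–1 mm off in x from the wrist camera's estimate. I split the difference by shifting it 0.5 mm. Pressing also left about 5 N of sideways force.
- **Jars and tin:** I did not check these with a separate final picture. My planned paths cleared both jars and the tin, and the force readings showed no contact on the way.

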